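Fish a carabiner out from under the pegboard ledge

ROBOT

A 6-joint arm with a two-finger parallel gripper is mounted at the origin on the work surface. World frame = base frame: x ahead of the robot, y to its left, z up, the work surface at z = 0. Lengths are in m, angles in rad, forces in N, time in s.
With the tool pointing down it reaches from about 0.35 to 0.775 m from the base axis. Payload 7.3 kg.
Tool frame: the origin (TCP) lies at the very end of the fingers, on their centre line; the grasp point (between the pads) lies 19 mm behind it; z points along the fingers, y is the direction in which the jaws open and shut (so a half turn about z gives the same grasp; the last joint's range is limited). The gripper opens to 92 mm and grips with 3 to 60 N. Pads are 19 mm wide; open, the fingers measure 130 mm over their backs; the gripper's body (75 mm by 190 mm) begins 47 mm behind the grasp point.
Start: joints at [-0.146, 0.342, 1.524, -0, 1.275, -0.146], TCP at [0.525, 0, 0.227] pointing down, gripper open.
Joint ranges: [-2.53, 2.53], [-0.77, 2.02], [0.04, 2.7], [-1, 4.14], [0.28, 2.66], [-3.11, 3.11]. Speed limits (rad/s): [2.57, 2.57, 3.14, 3.14, 3.14, 3.14].

INTERFACE

Orientations are given as a 3x3 rotation matrix whose columns are the frame's x, y, z axes.
In Python, from plant import * gives the robot as it stands. Calls block until the motion is done:
- reach(position, orientation): joint-space move of the TCP to a pose.
- movel(position, max_speed=0.15, attitude=None, stop_force=None): straight line of the TCP; attitude=None keeps the orientation; max_speed is the mean speed in m/s. With stop_force (N) it stops when the force on the tool has changed by that much, and returns True; else False.
- goto_joints(angles): joint-space move.
- set_gripper(opening, squeeze=None): opening from 0.0 (shut) to 1.0 (fully open); squeeze is the grip in N (None keeps the last); returns when the fingers have stopped.
- sleep(seconds).
- inverse_kinematics(position, orientation): joint angles nearest the present ones, or None.
- get_state(): the state.
- read_camera(name): name is "scene" or "side" or "wrist"; returns the picture (400x640x3 uint8, blue, green, red); there is no depth.
- camera_params(name): a dict with "fx", "fy", "cx", "cy" (pixels), "R" (3x3) and "t" (3): a world point X has camera coordinates R X + t; the wrist camera has in their place "hand_eye" (4x4, takes a point from camera to tool coordinates, whose origin is the TCP and whose axes are the flange's). Camera axes: x right, y down, z forward; pixel columns grow to the right and rows downward; lengths in m; the calibration is good to about 2 mm. A picture is of the moment at which its call begins: read the wrist's pose just before it. camera_params takes no time and is no camera call.
A pose or a line that the arm cannot do raises IKError and nothing moves.
- hand_in(): hands the job in, once; it reports no verdict.
The state is a dict: "t": time; "q": joint angles; "joint_vel": joint speeds; "effort": joint torques, N m; "eef_pos": TCP position; "tool_rot": TCP orientation; "ft_force": force on the tool from outside, world axes, zero at the start; "moment": the same for the moment, N m; "finger_gap": opening from 0.0 (shut) to 1.0 (fully open).
Only numpy, scipy, OpenCV 4.12 (cv2) and the standard library are available. Lean on these libraries where they do the work, as an engineer would, in place of code of your own. Each camera call takes 0.05 s, during which the arm holds its last target.

TASK

A red carabiner has slipped into the low gap under the ledge of the hallway pegboard. Take the bent rod from its rest and with the rod alone (no fingers on the carabiner) draw the carabiner out until it lies flat on the white tile, wholly clear of the ledge and still on the tile, then hang the rod back in its rest and let go. Nobody knows how far the rod is pulled out, so feel for the tile gently: never press the rod hard against the tile, the ledge or the carabiner, and leave the bowl, dispenser and flashlight where they stand.

Things in the scene. Friction and masses are not known exactly. Their poses are not given: they have to be found in the camera images.
- rack: Pegboard unit, fixed. Origin: middle of the underside of its white glazed tile slab, at table height. x axis points into the gap, towards the board; y along the ledge; z up. Slab: x -220 to 120, y -250 to 250 mm, 8 mm thick; the carabiner lies on its top (z = 8 mm). The ash board stands at x 100 to 118, up to z = 268; a fixed orange launcher hangs on it at z 190 to 270, reaching forward to x = 25.
- ledge_edge (a point): Point on the tile's top right under the middle of the ledge's front edge: x = -40, y = 0, z = 8 mm of the rack, same axes. The ledge runs 140 mm from here to the board; underside 44 mm above the tile, top 56 mm. The gap below is open in front for 236 mm to either side. Within 105 mm of the middle the ledge is a grid of steel wires 12 mm apart: one sees through it, no tool passes.
- carabiner_center (a point): Centre (half-way up) of the loose red carabiner: an oval ring of 7 mm round bar lying flat on the tile, outside 62 mm (its y axis) by 40 mm (its x axis), opening 48 by 26 mm, 25 to 53 g. It starts under the wire part of the ledge, its centre 50 to 70 mm behind the front edge.
- rod_grip (a point): Centre of the bent rod's handle: teal, upright, 26 mm square (sides along x, y) and 60 mm tall; z up. Below it a black collar 44 mm square, 6 mm thick, its underside 36 mm below this point. Under the collar an upright shaft, 12 mm thick for 55 mm, then 9 mm. The shaft ends in a level foot and a toe: see rod_collar. Whole rod 0.2 kg.
- rod_collar (a point): Centre of the underside of the rod's collar, axes as rod_grip. The 9 mm thick foot runs 110 mm level from the shaft's axis along +x; at its end the toe (9 mm, round tip) points down, tip 20 mm below the foot's axis, 24.5 mm below its top. The shaft telescopes and is clamped tight at an unknown length: the toe's tip is 120 to 168 mm below this point, different each time, never reported.
- rest: Fixed rest in which the rod hangs. Origin: on the table under the axis of the hanging shaft; x axis along the slot to its open end, z up. Two level grey arms at y 10.5 to 32.5 mm on either side, x -40 to 28, leave a 21 mm slot for the shaft. Post behind at x -53 to -37, as high as the arms; base plate 8 mm thick, x -80 to 50, y -50 to 50.
- rest_seat (a point): Middle of the slot at the top of the rest's arms, 190 mm above the table: the centre of the collar's underside sits here, the foot pointing out of the slot's open end (+x). The rod comes out by lifting it some 10 mm and moving it along +x until the collar is past the arms (55 mm), and goes back the opposite way, set down here.
- bowl: Loose stainless steel bowl, 110 mm across, 45 mm high, on one wooden end of the ledge. Origin: centre of its underside. To be left alone.
- dispenser: Loose navy plastic dispenser, 55 x 55 x 84 mm, on the other wooden end of the ledge. Origin: centre of its underside. To be left alone.
- flashlight: Loose silver aluminium flashlight with a toggle switch, 105 mm long, 33 mm thick, lying across the ledge, head to the front. Origin: under its middle. To be left alone.
Mind the look-alikes: they are no part of the job. Leave any green or purple look-alike of the part that bears rod_grip alone.

How it is judged:
On the way, in this order (a step that is already met when the one before it is completed fails the run):
1. the rod has been taken out of its rest (horizontal distance between rod_grip and rest above 0.08 m), for 0.1 s.
2. the carabiner lies flat on the tile, wholly clear of the ledge (x of carabiner_center in the frame of rack below -0.072 m and height (world z) of carabiner_center below 0.016 m), for 0.2 s.
At the end, for the whole second after the job is handed in: The carabiner lies flat on the white tile with its centre at least 32 mm in front of the ledge's front edge and not beyond the tile; the rod hangs upright (within 0.1 rad) in its rest, collar on the arms, its handle within 20 mm of where it hung (all of step 2 and x of carabiner_center in the frame of rack above -0.22 m and y of carabiner_center in the frame of rack between -0.25 and 0.25 m and height (world z) of carabiner_center above 0.008 m and angle between carabiner_center's own z axis and vertical below 0.15 rad and horizontal distance between rod_grip and rest below 0.02 m and z of rod_grip in the frame of rest between 0.218 and 0.231 m and angle between rod_grip's own z axis and vertical below 0.1 rad); the robot touches nothing.
It fails at once if the rod is pressed on the tile, ledge or carabiner with more than 20 N (contact force between rod and rack above 20 N or contact force between rod and carabiner above 20 N).
It fails at once if the fingers touch the carabiner (contact force between the fingers and carabiner above 0.3 N).
It fails at once if the bowl is shoved more than 25 mm (distance of bowl from where it was at the start of the episode above 0.025 m).
It fails at once if the dispenser is shoved more than 25 mm (distance of dispenser from where it was at the start of the episode above 0.025 m).
It fails at once if the flashlight is shoved more than 25 mm (distance of flashlight from where it was at the start of the episode above 0.025 m).
It also fails if it takes over 58 s, if anything falls off the work surface, if the arm or the gripper's body presses on something with over 40 N, if the wrist force passes 120 N, or if a joint passes its speed limit or range.

## Working session

There is one attempt and no reset: what is moved stays moved. The work goes in short steps, each a Python script; the robot and the scene stay as the last script left them, time stands still between calls to the robot, and variables do not carry over. Pictures are saved under pics/ and viewed, and the job is handed in when it is done.

```bash
ls; mkdir -p pics
python3 - <<'E'
from plant import *
import cv2
for n in ("scene","side","wrist"):
    cv2.imwrite(f"pics/{n}0.png",read_camera(n))
    print(n,camera_params(n))
s=get_state();print(s)
E
```

```text
pics
scene {'fx': 412.0017659426931, 'fy': 412.0017659426931, 'cx': 315.0170408363748, 'cy': 195.19803187730264, 'R': array([[ 0.44344401,  0.89630074,  0.00154692],
       [ 0.75882079, -0.37450627, -0.5328565 ],
       [-0.47702035,  0.23746586, -0.8462042 ]]), 't': array([-0.19537554, -0.34007683,  1.51873943])}
side {'fx': 470.0730694166673, 'fy': 470.0730694166673, 'cx': 321.17076240598436, 'cy': 200.43439290218666, 'R': array([[ 0.99673081, -0.0803873 , -0.00809754],
       [-0.04989166, -0.5335659 , -0.84428565],
       [ 0.06354927,  0.84192952, -0.53583223]]), 't': array([-0.50887995,  0.13785366,  1.16167537])}
wrist {'fx': 334.0141293667879, 'fy': 334.0141293667879, 'cx': 325.71570165285686, 'cy': 204.0879031232663, 'hand_eye': array([[-4.33716616e-04, -9.61658076e-01, -2.74250900e-01,
         7.29807796e-02],
       [ 9.99997752e-01, -9.86328327e-04,  1.87709488e-03,
         5.58038582e-04],
       [-2.07562489e-03, -2.74249469e-01,  9.61656342e-01,
        -1.57000064e-01],
       [ 0.00000000e+00,  0.00000000e+00,  0.00000000e+00,
         1.00000000e+00]])}
{'t': 0.15, 'q': array([-1.46013234e-01,  3.42567664e-01,  1.52478856e+00, -2.32056598e-05,
        1.27541273e+00, -1.45977277e-01]), 'joint_vel': array([-1.34611075e-03, -1.12507805e-03, -2.80156931e-03,  2.46052569e-07,
       -6.62700865e-05, -2.25825999e-05]), 'effort': array([ 7.52666965e-04, -4.31470585e+01, -2.44352603e+01,  7.18239485e-02,
        5.38185902e-02, -1.32920518e-04]), 'eef_pos': array([5.24693516e-01, 5.32448676e-05, 2.26205181e-01]), 'tool_rot': array([[ 2.92757356e-05,  9.99999319e-01, -1.16701033e-03],
       [ 9.99999988e-01, -2.91016595e-05,  1.49180917e-04],
       [ 1.49146854e-04, -1.16701469e-03, -9.99999308e-01]]), 'ft_force': array([-0.94677112, -0.05406329,  0.31999512]), 'moment': array([-0.0048304 , -0.01843422, -0.00169378]), 'finger_gap': 1.0047821370241352}
```

View pics/scene0.png

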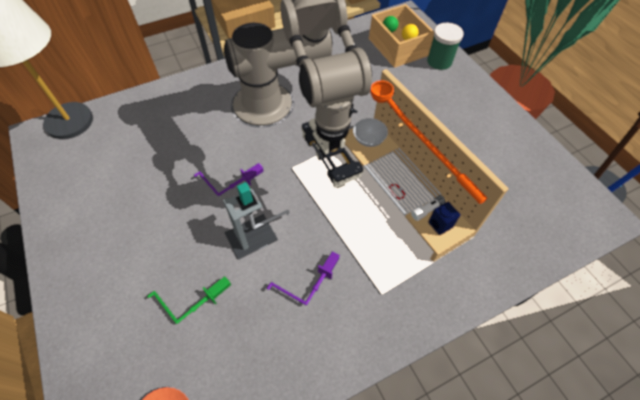

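View pics/side0.png

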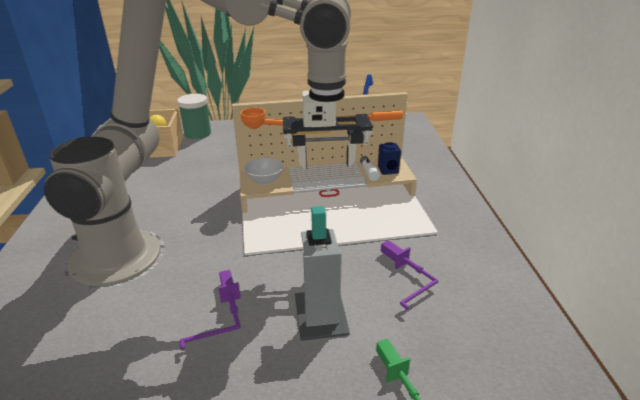

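View pics/wrist0.png

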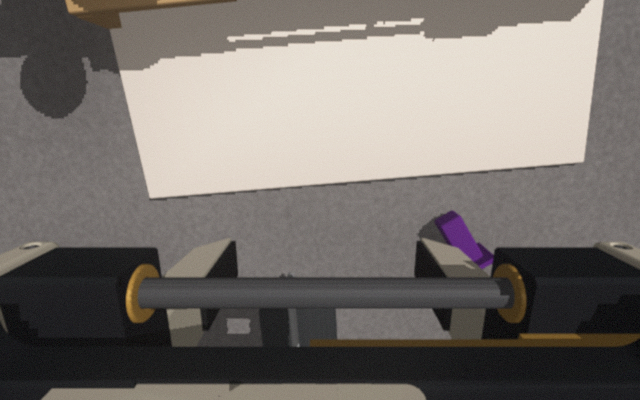

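Scene view: the teal handle, which is the real rod, is at (245,193), and at (318,222) in the side view. It hangs in the grey rest. The look-alikes are purple at (245,178) and (330,265) and green at (218,290). The carabiner is at (397,190). I'll check this in a close crop and measure it.

```bash
cat > h.py <<'E'
import numpy as np, cv2
from plant import *
def px2ray(n,u):
    p=camera_params(n);R=np.array(p['R']);t=np.array(p['t'])
    d=R.T@np.array([(u[0]-p['cx'])/p['fx'],(u[1]-p['cy'])/p['fy'],1.]);return -R.T@t,d/np.linalg.norm(d)
def onz(n,u,z):
    o,d=px2ray(n,u);return o+d*(z-o[2])/d[2]
def tri(a,ua,b,ub):
    o1,d1=px2ray(a,ua);o2,d2=px2ray(b,ub)
    s=np.linalg.lstsq(np.c_[d1,-d2],o2-o1,rcond=None)[0]
    p,q=o1+s[0]*d1,o2+s[1]*d2;return (p+q)/2,np.linalg.norm(p-q)
def proj(n,X):
    p=camera_params(n);c=np.array(p['R'])@X+np.array(p['t']);return np.array([p['fx']*c[0]/c[2]+p['cx'],p['fy']*c[1]/c[2]+p['cy']])
def mask(im,lo,hi):
    return cv2.inRange(cv2.cvtColor(im,cv2.COLOR_BGR2HSV),lo,hi)
def blobs(m,amin=15):
    n,l,s,c=cv2.connectedComponentsWithStats(m)
    return [(s[i].tolist(),c[i].round(1).tolist()) for i in range(1,n) if s[i][4]>=amin]
E
python3 - <<'E'
from h import *
A=cv2.imread('pics/scene0.png');B=cv2.imread('pics/side0.png')
for n,im in(('scene',A),('side',B)):
    print(n,'teal',blobs(mask(im,(78,80,40),(95,255,255))))
    print(n,'red',blobs(mask(im,(170,70,50),(180,255,255))|mask(im,(0,70,50),(3,255,255))))
    w=mask(im,(0,0,190),(40,40,255));print('white',blobs(w,300))
    print(n,'navy',blobs(mask(im,(110,120,10),(130,255,140)),60)[:6])
c1=cv2.resize(A[130:260,170:330],None,fx=4.5,fy=4.5,interpolation=2)
cv2.imwrite('pics/c1.png',c1)
cv2.imwrite('pics/c2.png',cv2.resize(A[90:300,280:510],None,fx=2.8,fy=2.8,interpolation=2))
cv2.imwrite('pics/c3.png',cv2.resize(B[140:350,230:450],None,fx=2.8,fy=2.8,interpolation=2))
E
```

```text
scene teal [([237, 182, 17, 24, 269], [244.8, 193.5])]
scene red [([396, 190, 9, 10, 30], [401.1, 195.1])]
white [([0, 0, 51, 66, 2506], [20.0, 32.1]), ([435, 23, 28, 18, 389], [448.8, 31.6]), ([292, 156, 142, 139, 6758], [361.3, 226.4]), ([480, 260, 150, 67, 2726], [567.6, 290.8])]
scene navy [([379, 0, 29, 8, 74], [388.3, 3.1]), ([413, 0, 88, 49, 828], [459.8, 19.2]), ([608, 165, 32, 27, 215], [624.5, 178.5]), ([430, 203, 29, 30, 536], [443.7, 217.5])]
side teal [([311, 206, 16, 34, 444], [318.3, 223.3])]
side red [([319, 189, 20, 8, 84], [328.8, 193.0])]
white [([326, 197, 111, 46, 3244], [379.3, 221.7]), ([243, 212, 68, 41, 2106], [275.3, 232.1])]
side navy [([379, 143, 21, 31, 545], [388.8, 158.0])]
```

View pics/c1.png

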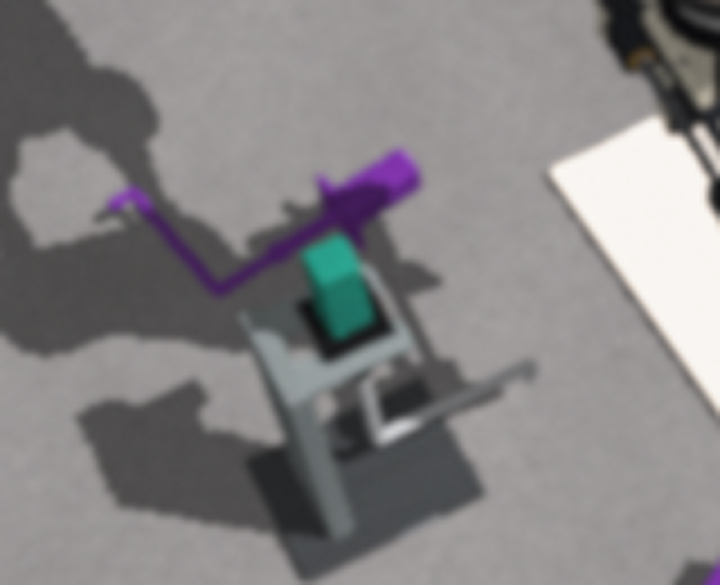

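View pics/c2.png

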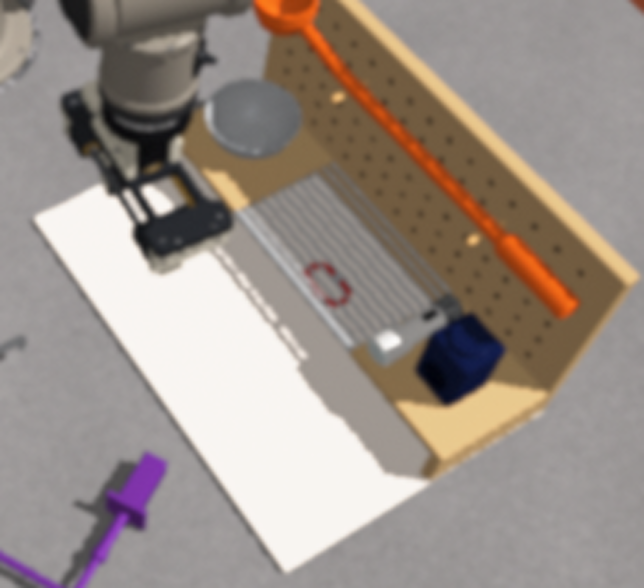

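View pics/c3.png

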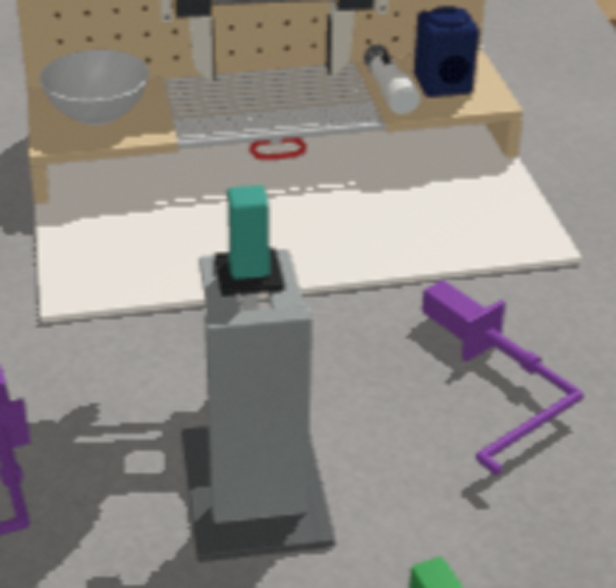

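The crops confirm that the teal handle sits in the rest. The foot's elbow is at about (254,227) and its toe at about (288,212) in the scene view. The carabiner shows through the wires at (397,191), and in the side view below the ledge edge at (329,193).

Run:
```python
from h import *
np.set_printoptions(precision=4,suppress=True)
C1=lambda x,y:(x/4.5+170-.4,y/4.5+130-.4); C2=lambda x,y:(x/2.8+280-.3,y/2.8+90-.3); C3=lambda x,y:(x/2.8+230-.3,y/2.8+140-.3)
a=onz('scene',C2(34,217),.008);b=onz('scene',C2(288,572),.008)
a2=onz('side',C3(38,318),.008);b2=onz('side',C3(579,261),.008)
print('tile',a,b,np.linalg.norm(a-b),a2,b2,np.linalg.norm(a2-b2))
e1,e2=onz('side',C3(28,152),.064),onz('side',C3(520,116),.064)
print('ledge top front ends',e1,e2)
print('teal',tri('scene',(244.8,193.5),'side',(318.3,223.3)))
print('teal top s', onz('scene',C1(333,252),.286), 'side top',onz('side',C3(248,190),.286))
print('base side',*[onz('side',C3(*p),.008) for p in((197,560),(333,543),(182,430))])
print('base scene',*[onz('scene',C1(*p),.008) for p in((305,580),(485,492),(245,460))])
print('carab side',onz('side',C3(278,149),.0115),'carab scene',onz('scene',C2(327,285),.0115))
# arms top
print('arm top scene',*[onz('scene',C1(*p),.19) for p in((293,402),(242,312),(412,345))])
for nm,p in(('elbow',(380,435)),('toe',(533,370))):
    print(nm,[onz('scene',C1(*p),z) for z in(.03,.05,.07,.09)])
```

```text
tile [ 0.3201 -0.0253  0.008 ] [0.8188 0.0188 0.008 ] 0.5006538110124394 [ 0.3165 -0.0271  0.008 ] [0.8116 0.012  0.008 ] 0.496691014847772
ledge top front ends [0.3011 0.1619 0.064 ] [0.7944 0.1855 0.064 ]
teal (array([ 0.4893, -0.2228,  0.2239]), np.float64(0.0007466384230484293))
teal top s [ 0.5084 -0.2238  0.286 ] side top [ 0.4866 -0.2629  0.286 ]
base side [ 0.444  -0.3095  0.008 ] [ 0.5411 -0.3025  0.008 ] [ 0.4378 -0.1783  0.008 ]
base scene [ 0.5448 -0.2999  0.008 ] [ 0.5386 -0.1723  0.008 ] [ 0.4468 -0.3052  0.008 ]
carab side [0.5523 0.23   0.0115] carab scene [0.5545 0.2303 0.0115]
arm top scene [ 0.5275 -0.27    0.19  ] [ 0.4584 -0.2756  0.19  ] [ 0.5226 -0.1958  0.19  ]
elbow [array([ 0.481 , -0.2201,  0.03  ]), array([ 0.492 , -0.2218,  0.05  ]), array([ 0.5029, -0.2236,  0.07  ]), array([ 0.5139, -0.2253,  0.09  ])]
toe [array([ 0.4806, -0.1103,  0.03  ]), array([ 0.4916, -0.1141,  0.05  ]), array([ 0.5025, -0.1178,  0.07  ]), array([ 0.5135, -0.1216,  0.09  ])]
```

Measured so far:

| Item | Estimate | Check |
|---|---|---|
| Tile front edge | 0.500 / 0.497 m | 0.500 m given |
| Rest base plate | 128 mm | 130 mm given |
| Rod_grip height | 0.224 | 0.226 expected |
| Carabiner, two views | within 2 mm of each other | about 56 mm behind the edge |
| Rack yaw | ~0.08 | – |
| Rest yaw | ~0.047 | – |

Next I grasp the handle.

```bash
cat >> h.py <<'E'
def Rt(yaw):  # tool down, tool x along world (-sin,cos), tool y = other horizontal
    x=np.array([-np.sin(yaw),np.cos(yaw),0]);z=np.array([0,0,-1.]);return np.c_[x,np.cross(z,x),z]
def st(m=''):
    s=get_state();print(m,'t%.2f'%s['t'],'p',s['eef_pos'].round(4),'F',s['ft_force'].round(2),'M',s['moment'].round(2),'gap %.3f'%s['finger_gap'],flush=True);return s
P0=np.array([.490,-.223]);RY=.047
E
python3 - <<'E'
from h import *
R=Rt(RY);print(R)
movel([.525,0,.33],max_speed=.25)
reach([*P0,.31],R);st()
cv2.imwrite('pics/w1.png',read_camera('wrist'));cv2.imwrite('pics/s1.png',read_camera('side'));cv2.imwrite('pics/sc1.png',read_camera('scene'))
E
```

```text
[[-0.0469827  0.9988957  0.       ]
 [ 0.9988957  0.0469827  0.       ]
 [ 0.         0.        -1.       ]]
 t1.62 p [ 0.4901 -0.2221  0.3095] F [ 0.36 -0.17 -0.09] M [ 0.02 -0.01 -0.01] gap 1.001
```

View pics/w1.png

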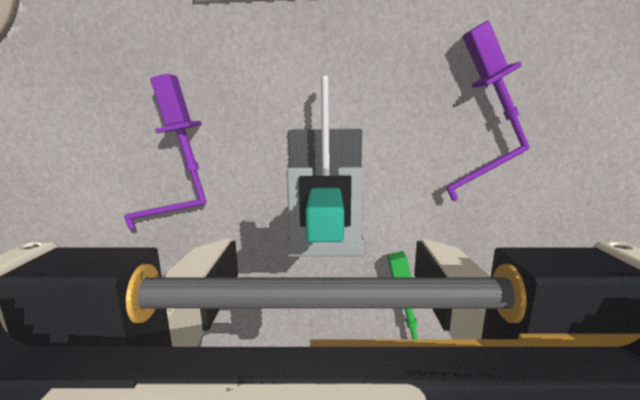

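View pics/s1.png

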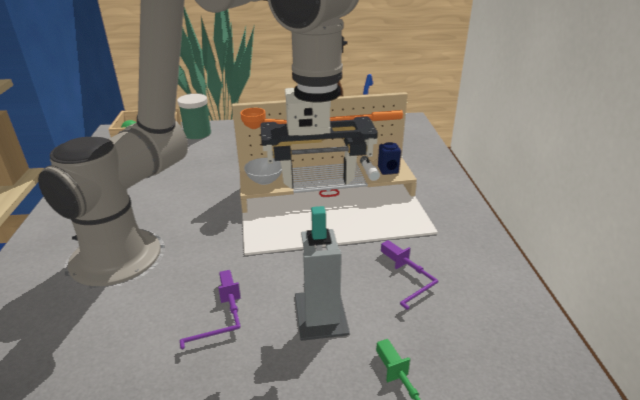

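View pics/sc1.png

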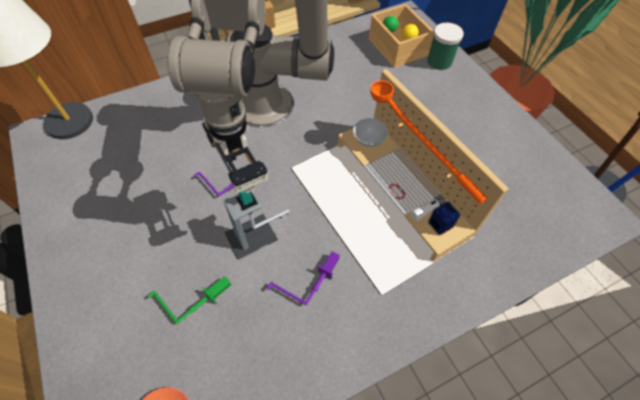

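In the wrist view the handle is centred at column 325, which is the camera's centre column, and the foot runs straight up column 325. The alignment is good, so I'll grip.

Run:
```python
from h import *
R=Rt(RY)
movel([*P0,.213],max_speed=.12,attitude=R,stop_force=8);st('down')
set_gripper(0,15);set_gripper(0,50);s=st('grip')
import json
np.save('grasp.npy',s['eef_pos'])
p=s['eef_pos'].copy()
movel(p+[0,0,.013],max_speed=.05);st('lift')
d=R[:,0]
q=p+[0,0,.013]+d*.09
movel(q,max_speed=.12);st('out')
movel([q[0],q[1]+.01,.30],max_speed=.12);st('up')
cv2.imwrite('pics/w2.png',read_camera('wrist'));cv2.imwrite('pics/s2.png',read_camera('side'));cv2.imwrite('pics/sc2.png',read_camera('scene'))
```

```text
down t2.73 p [ 0.4904 -0.2232  0.2138] F [-0.92 -0.7  -0.18] M [-0.05  0.02 -0.02] gap 0.998
grip t3.98 p [ 0.4899 -0.223   0.213 ] F [-0.94 -0.73  0.6 ] M [0.02 0.13 0.05] gap 0.277
lift t4.39 p [ 0.4901 -0.2231  0.2264] F [ 0.67  0.33 -1.94] M [-0.09  0.02 -0.03] gap 0.278
out t5.29 p [ 0.4858 -0.1335  0.226 ] F [ 0.49 -0.33 -1.59] M [ 0.02 -0.01 -0.02] gap 0.284
up t6.07 p [ 0.4853 -0.1232  0.2992] F [ 0.46  0.28 -2.3 ] M [-0.02  0.04  0.04] gap 0.279
```

View pics/w2.png

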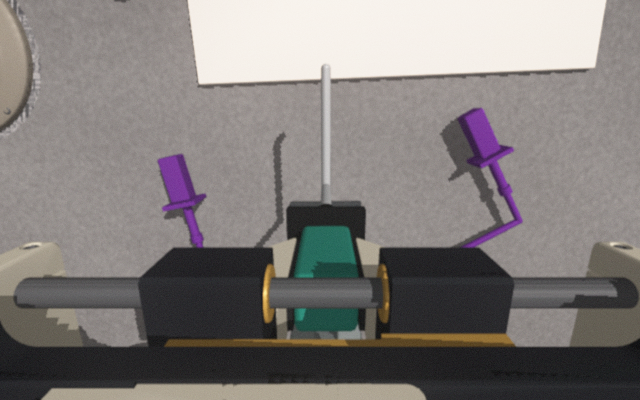

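View pics/s2.png

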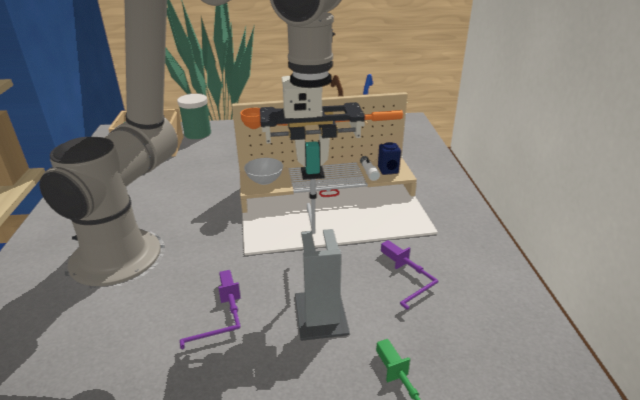

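View pics/sc2.png

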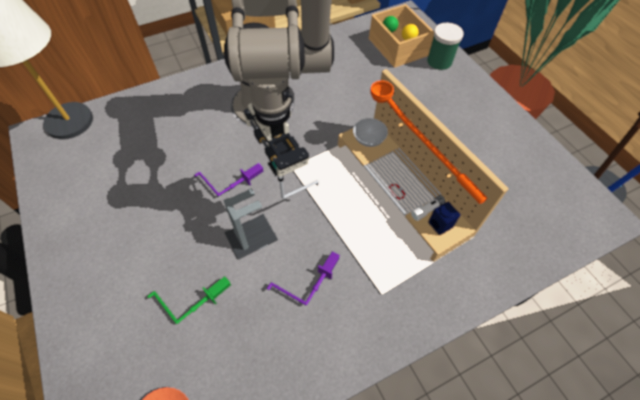

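The rod is held straight, with its foot at column 326 of the wrist view. Next I refine the carabiner position, place the toe over the open tile in front of the ledge, and feel for the tile.

```bash
cat >> h.py <<'E'
def redc(n,im,box):
    m=mask(im,(165,60,40),(180,255,255))|mask(im,(0,90,40),(6,255,255))
    k=np.zeros_like(m);k[box[1]:box[3],box[0]:box[2]]=m[box[1]:box[3],box[0]:box[2]]
    p=np.argwhere(k)[:,::-1].astype(np.float32)
    if len(p)<6: return None
    (c,sz,a)=cv2.minAreaRect(p);bb=cv2.boundingRect(p)
    return c,sz,a,bb,len(p)
C=np.array([.5535,.2300]);U=np.array([-.08,.9968]);RA=.08;LAT=np.array([.9968,.08])
E
python3 - <<'E'
from h import *
for f,n,b in(('sc1','scene',(380,175,415,205)),('s1','side',(310,183,348,202))):
    im=cv2.imread(f'pics/{f}.png');r=redc(n,im,b)
    print(r)
    bb=r[3];c=(bb[0]+bb[2]/2-.5,bb[1]+bb[3]/2-.5);print(onz(n,c,.0115),onz(n,r[0],.0115))
    print([onz(n,p,.0115)[:2].round(4) for p in((bb[0]-.5,c[1]),(bb[0]+bb[2]-.5,c[1]),(c[0],bb[1]-.5),(c[0],bb[1]+bb[3]-.5))])
R=Rt(RA)
q=C-.24*U
reach([*q,.30],R)
movel([*q,.222],max_speed=.1);sleep(.3);st('pre')
cv2.imwrite('pics/s3.png',read_camera('side'));cv2.imwrite('pics/sc3.png',read_camera('scene'))
a=cv2.imread('pics/s3.png')[150:290,230:430];b=cv2.imread('pics/sc3.png')[140:280,290:450]
cv2.imwrite('pics/c4.png',np.vstack([cv2.resize(a,(600,420),interpolation=2)]))
cv2.imwrite('pics/c5.png',cv2.resize(b,(640,560),interpolation=2))
E
```

```text
((397.38232421875, 190.4705810546875), (16.97835922241211, 9.089424133300781), 59.03623962402344, (390, 184, 15, 16), 34)
[0.55522212 0.23169305 0.0115    ] [0.55247479 0.23485727 0.0115    ]
[array([0.5448, 0.2105]), array([0.5657, 0.2529]), array([0.5294, 0.248 ]), array([0.5804, 0.2157])]
((328.5, 192.5), (7.0, 19.0), 90.0, (319, 189, 20, 8), 75)
[0.55107834 0.23249084 0.0115    ] [0.55107834 0.23249084 0.0115    ]
[array([0.5217, 0.2353]), array([0.5804, 0.2297]), array([0.5532, 0.2553]), array([0.549 , 0.2103])]
pre t8.07 p [ 0.5729 -0.0092  0.2224] F [ 0.01  0.01 -1.5 ] M [-0.    0.   -0.05] gap 0.279
```

View pics/c4.png

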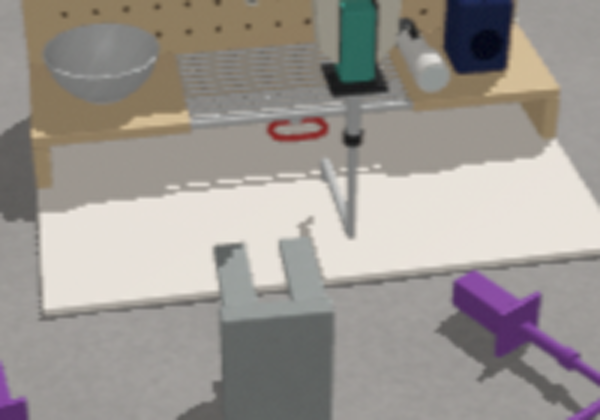

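View pics/c5.png

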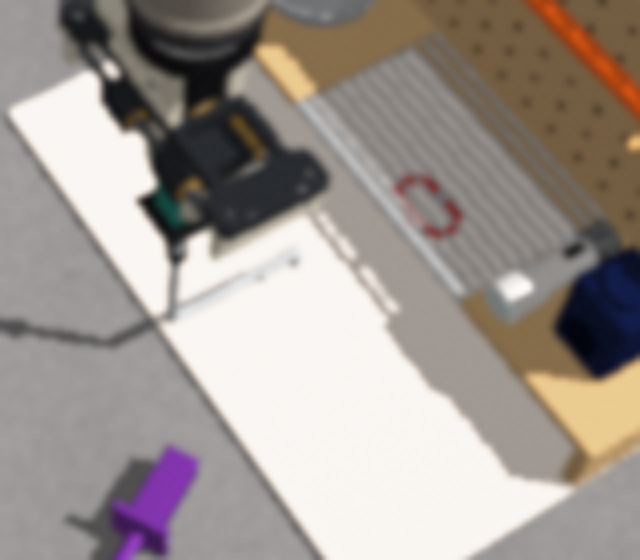

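```bash
python3 - <<'E'
from h import *
A=lambda x,y:(x/4+290-.4,y/4+140-.4);B=lambda x,y:(x/3+230-.35,y/3+150-.35)
print('toe',tri('scene',A(293,258),'side',B(326,162)))
print('elbow',tri('scene',A(172,315),'side',B(351,235)))
print('expected',C-.13*U,C-.24*U, 'slot',)
E
python3 - <<'E'
from h import *
p=get_state()['eef_pos']
q=p.copy();q[2]=.148
h=movel(q,max_speed=.015,stop_force=2.5);print(h);s=st('touch')
movel(s['eef_pos']+[0,0,.004],max_speed=.02);sleep(.3);s=st('off')
p=s['eef_pos'].copy();h=movel(p-[0,0,.012],max_speed=.006,stop_force=1.5);print(h);s=st('touch2')
np.save('touch.npy',s['eef_pos'])
cv2.imwrite('pics/s4.png',read_camera('side'))
movel(s['eef_pos']+[0,0,.006],max_speed=.02);sleep(.2);st('off')
E
```

```text
toe (array([0.56664068, 0.09613791, 0.0568285 ]), np.float64(0.005631918417126695))
elbow (array([ 0.57262533, -0.00852033,  0.05499234]), np.float64(0.0021348517588792764))
expected [0.5639   0.100416] [ 0.5727   -0.009232] slot
True
touch t10.38 p [ 0.5728 -0.0095  0.1947] F [ 0.37 -1.86  3.99] M [ 0.1  -0.05 -0.02] gap 0.280
off t11.08 p [ 0.5727 -0.0094  0.1985] F [ 0.11 -0.05 -2.13] M [-0.02  0.02  0.01] gap 0.281
True
touch2 t11.98 p [ 0.5727 -0.0097  0.1947] F [ 1.35 -1.05  3.43] M [ 0.03 -0.15 -0.03] gap 0.281
off t12.73 p [ 0.5726 -0.0097  0.2005] F [ 0.01  0.43 -1.89] M [-0.   -0.01 -0.03] gap 0.283
```

The tile touches at TCP z = 0.1947, and the camera had predicted about 0.194. Two touches agree. Now I go in under the ledge with the tip 12 mm above the tile.

Run:
```python
from h import *
C=np.array([.5525,.2315])
ZT=.1947
p=get_state()['eef_pos'];
q=C-.24*U
movel([*q,ZT+.0125],max_speed=.05);sleep(.2)
e=C-.11*U
h=movel([*e,ZT+.0125],max_speed=.06,stop_force=3);print(h);sleep(.2);st('in')
for n in('side','scene'): cv2.imwrite(f'pics/{n}5.png',read_camera(n))
a=cv2.imread('pics/side5.png')[160:230,270:390];b=cv2.imread('pics/scene5.png')[150:230,340:440]
cv2.imwrite('pics/c6.png',cv2.resize(a,None,fx=6,fy=6,interpolation=2));cv2.imwrite('pics/c7.png',cv2.resize(b,None,fx=7,fy=7,interpolation=2))
print(proj('side',np.array([*C,.0115])),proj('scene',np.array([*C,.0115])))
```

```text
False
in t15.73 p [0.5613 0.1218 0.2072] F [ 0.59  0.89 -2.63] M [-0.06  0.02 -0.04] gap 0.283
[329.01171083 192.65104207] [396.48377272 190.87204432]
```

View pics/c6.png

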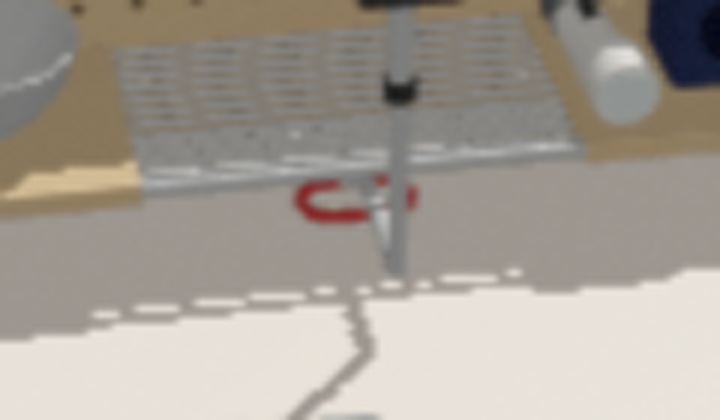

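View pics/c7.png

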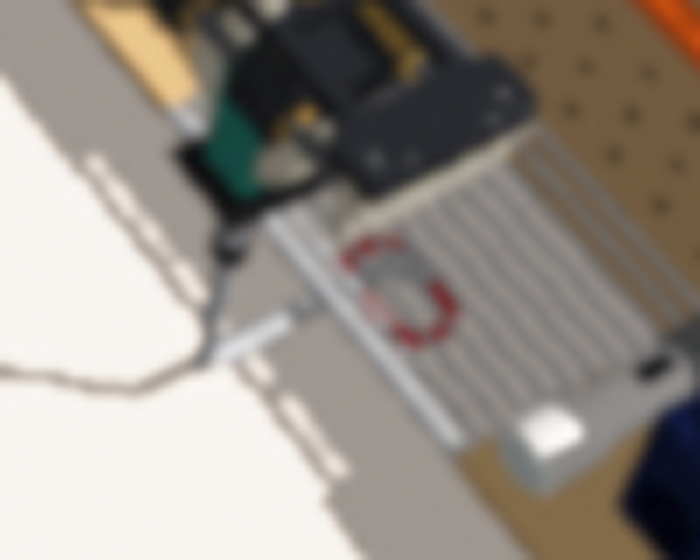

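Run:
```python
from h import *
C=np.array([.5525,.2315])
for z in(.0115,.0205,.0405,.045):
    a=proj('side',np.array([*C,z]));b=proj('scene',np.array([*C,z]))
    print(z,((a-[270,160]+.4)*6).round(0),((b-[340,150]+.4)*7).round(0))
```

```text
0.0115 [356. 198.] [398. 289.]
0.0205 [356. 183.] [402. 278.]
0.0405 [357. 147.] [409. 253.]
0.045 [357. 139.] [411. 248.]
```

Run:
```python
from h import *
b=cv2.imread('pics/scene5.png')[176:202,380:412];a=cv2.imread('pics/side5.png')[182:208,315:347]
cv2.imwrite('pics/c8.png',np.hstack([cv2.resize(x,None,fx=12,fy=12,interpolation=0) for x in(b,a)]))
```

```text
(no output)
```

View pics/c8.png

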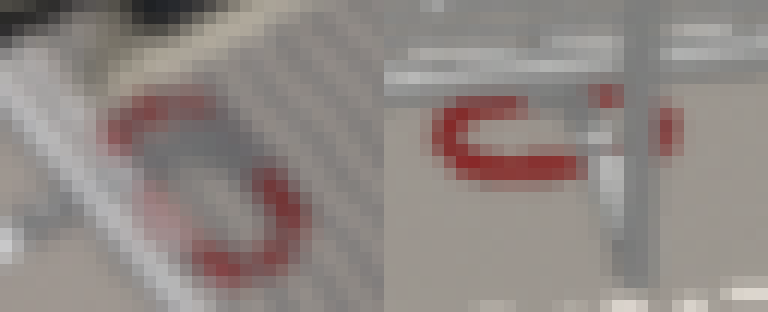

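The side view shows the toe tip in the ring at about (330,190.5); the prediction was (329.3,190.5). I lower it gently.

Run:
```python
from h import *
ZT=.1947
p=get_state()['eef_pos'].copy()
p[:2]+=.002*U
movel(p,max_speed=.03);sleep(.2)
p[2]=ZT+.0012
h=movel(p,max_speed=.01,stop_force=1.8);s=st('low %s'%h)
if h and s['eef_pos'][2]>ZT+.003:
    movel(s['eef_pos']+[0,0,.008],max_speed=.03)
for n in('side','scene'): cv2.imwrite(f'pics/{n}6.png',read_camera(n))
b=cv2.imread('pics/scene6.png')[176:202,380:412];a=cv2.imread('pics/side6.png')[182:208,315:347]
cv2.imwrite('pics/c9.png',np.hstack([cv2.resize(x,None,fx=12,fy=12,interpolation=0) for x in(b,a)]))
```

```text
low False t17.57 p [0.5612 0.1238 0.196 ] F [ 0.46 -0.05 -1.34] M [-0.01 -0.    0.  ] gap 0.283
```

View pics/c9.png

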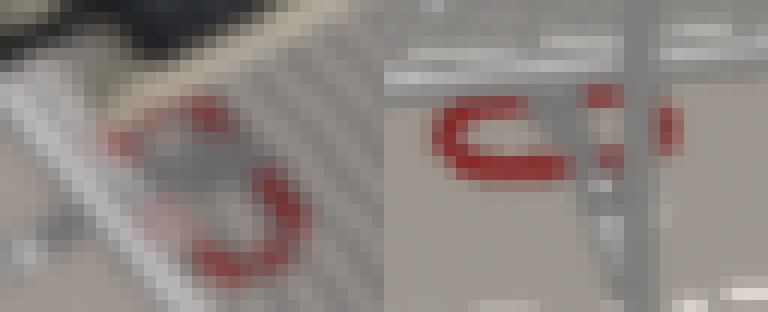

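The toe went down freely inside the ring, with its tip about 1.3 mm above the tile. Now I pull.

Run:
```python
from h import *
p=get_state()['eef_pos'].copy()
p[:2]-=.142*U
h=movel(p,max_speed=.04,stop_force=6);st('pull %s'%h)
for n in('side','scene'): cv2.imwrite(f'pics/{n}7.png',read_camera(n))
a=cv2.imread('pics/side7.png')[160:270,240:440];cv2.imwrite('pics/c10.png',cv2.resize(a,None,fx=4,fy=4,interpolation=2))
```

```text
pull False t21.37 p [ 0.5726 -0.0177  0.196 ] F [ 0.65  0.13 -1.93] M [ 0.13 -0.05  0.07] gap 0.281
```

View pics/c10.png

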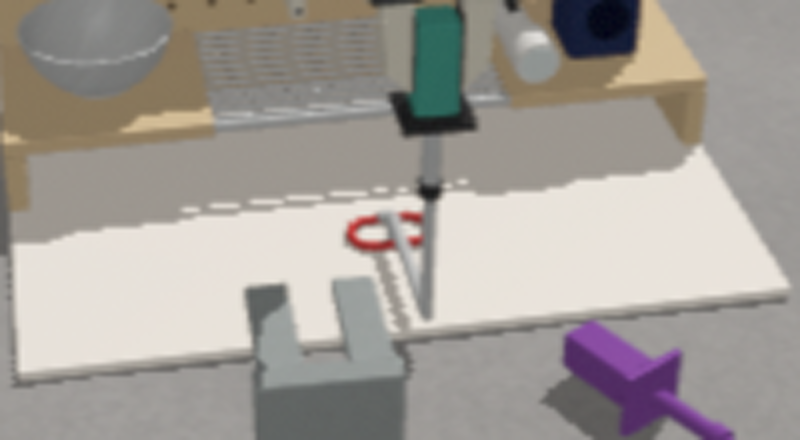

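View pics/scene7.png

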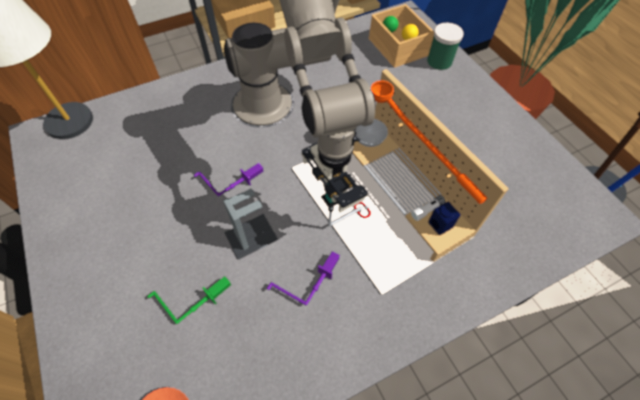

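The carabiner is out on the white tile at side pixel (336,218). I ease the toe off the bar, lift straight up, check, and then head back above the rest's exit.

Run:
```python
from h import *
p=get_state()['eef_pos'].copy()
p[:2]+=.007*U
movel(p,max_speed=.03)
movel(p+[0,0,.03],max_speed=.03);sleep(.1)
movel([p[0],p[1],.30],max_speed=.12)
g=np.load('grasp.npy');R=Rt(RY);d=R[:,0]
o=g+d*.09
reach([o[0],o[1],.30],R);sleep(.2);st('above')
for n in('side','scene','wrist'): cv2.imwrite(f'pics/{n}8.png',read_camera(n))
im=cv2.imread('pics/side8.png');r=redc('side',im,(290,190,390,245));bb=r[3];c=onz('side',(bb[0]+bb[2]/2-.5,bb[1]+bb[3]/2-.5),.0115);print(r,c)
im2=cv2.imread('pics/scene8.png');r=redc('scene',im2,(330,180,390,240));bb=r[3];c2=onz('scene',(bb[0]+bb[2]/2-.5,bb[1]+bb[3]/2-.5),.0115);print(r,c2)
O=np.array([.5487,.2137])
for x in(c,c2):print('rack x',(x[:2]-O)@U)
cv2.imwrite('pics/c11.png',cv2.resize(im[150:350,230:430],None,fx=3,fy=3,interpolation=2))
```

```text
above t24.72 p [ 0.4862 -0.1323  0.2997] F [-0.25 -0.01 -1.2 ] M [-0.08  0.05 -0.01] gap 0.279
((337.0000305175781, 217.49998474121094), (8.503228187561035, 20.42983627319336), 83.6598129272461, (327, 213, 21, 10), 90) [0.56188403 0.1008006  0.0115    ]
((362.0000305175781, 209.50003051757812), (17.677669525146484, 10.60660171508789), 45.0, (354, 202, 17, 16), 71) [0.56342799 0.10002165 0.0115    ]
rack x -0.11359284420862775
rack x -0.11449281452301549
```

View pics/c11.png

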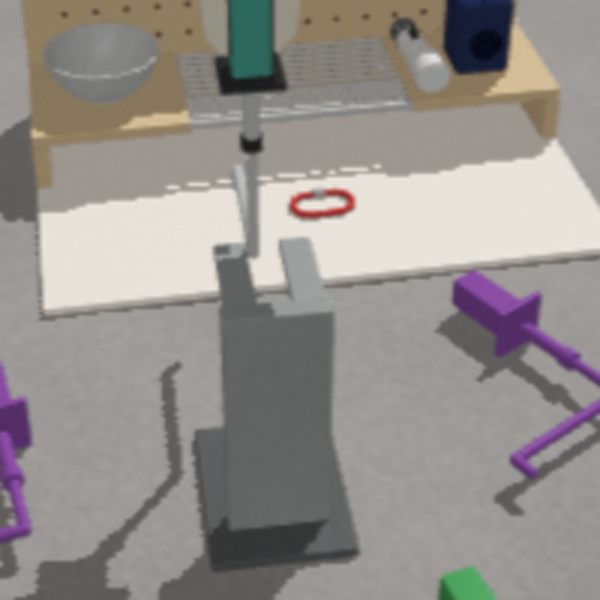

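View pics/wrist8.png

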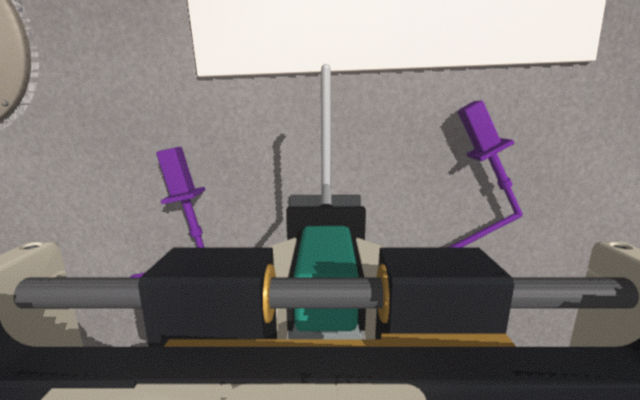

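The carabiner lies flat at rack x ≈ -0.114 in both views, and the wrist view shows no slip in the grip. I hang the rod back along the reverse path.

Run:
```python
from h import *
g=np.load('grasp.npy');R=Rt(RY);d=R[:,0]
movel(g+d*.09+[0,0,.013],max_speed=.1);sleep(.1)
h=movel(g+[0,0,.013],max_speed=.06,stop_force=5);st('in %s'%h)
if not h:
    h=movel(g+[0,0,-.001],max_speed=.015,stop_force=3);st('set %s'%h)
    for n in('side','scene'): cv2.imwrite(f'pics/{n}9.png',read_camera(n))
    a=cv2.imread('pics/side9.png')[180:350,250:390];b=cv2.imread('pics/scene9.png')[150:270,200:310]
    cv2.imwrite('pics/c12.png',np.hstack([cv2.resize(x,(360,440),interpolation=2) for x in(a,b)]))
```

```text
in False t27.51 p [ 0.4899 -0.2227  0.226 ] F [-0.52 -0.63 -2.21] M [-0.01 -0.01  0.02] gap 0.281
set True t28.32 p [ 0.4898 -0.223   0.213 ] F [-0.09 -0.18  4.57] M [ 0.03 -0.06  0.08] gap 0.280
```

View pics/c12.png

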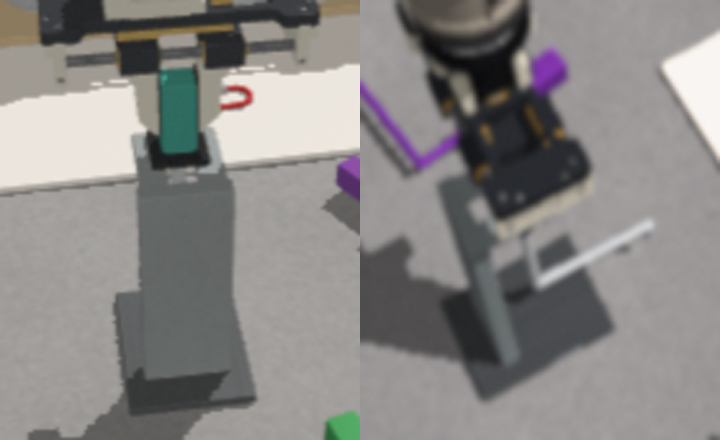

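The collar is seated on the arms, with contact at the original TCP height of 0.213. I let go, rise and check.

Run:
```python
from h import *
set_gripper(.7);sleep(.2);st('open')
p=get_state()['eef_pos'];movel([p[0],p[1],.33],max_speed=.1);sleep(.3);st('up')
for n in('side','scene','wrist'): cv2.imwrite(f'pics/{n}10.png',read_camera(n))
A=cv2.imread('pics/scene10.png');B=cv2.imread('pics/side10.png')
ta=blobs(mask(A,(78,80,40),(95,255,255)))
tb=blobs(mask(B,(78,80,40),(95,255,255)));print(ta,tb)
if ta and tb: print(tri('scene',ta[0][1],'side',tb[0][1]))
r=redc('side',B,(290,190,390,245));bb=r[3];c=onz('side',(bb[0]+bb[2]/2-.5,bb[1]+bb[3]/2-.5),.0115);print(c,(c[:2]-[.5487,.2137])@U)
cv2.imwrite('pics/c13.png',cv2.resize(B[100:350,210:450],(720,600)[:2] if 0 else None,fx=2.4,fy=2.4,interpolation=2))
```

```text
open t29.42 p [ 0.4892 -0.2226  0.2119] F [ 0.59 -0.12 -0.09] M [0.02 0.   0.01] gap 0.700
up t31.05 p [ 0.4892 -0.2226  0.3298] F [0.29 0.52 0.68] M [-0.03 -0.07 -0.01] gap 0.701
[([238, 183, 16, 23, 246], [245.1, 194.2])] [([312, 206, 15, 34, 440], [318.7, 223.2])]
(array([ 0.49052835, -0.22249629,  0.22333227]), np.float64(0.0020131047156573757))
[0.56053297 0.10092561 0.0115    ] -0.11336014593579871
```

View pics/c13.png

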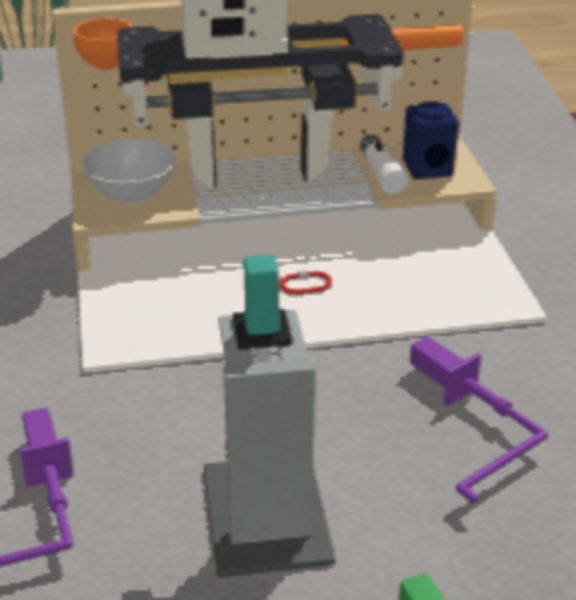

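View pics/wrist10.png

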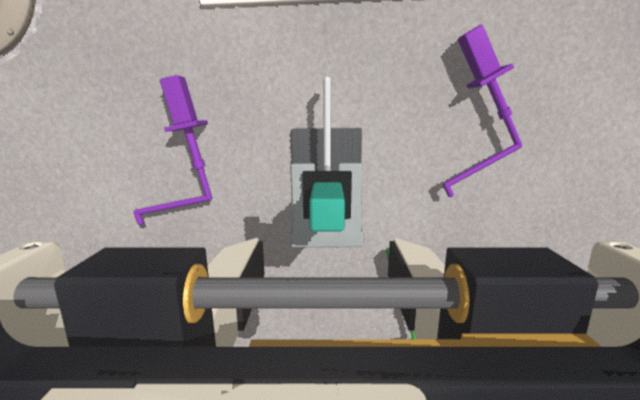

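The rod hangs upright in its rest, the handle is within about 1.5 mm of where it started, and the carabiner lies on the tile. The gripper is clear of everything, so I hand in.

```bash
python3 -c "
from plant import *
print(hand_in())"
```

```text
the job is handed in; nothing more can be done
None
```

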